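# Reset the casement stay of the fume box

## Robot

A 6-joint arm with a two-finger parallel gripper is mounted at the origin on a cart in front of the work surface, level with it; the furniture and walls round the work are solid. World frame = base frame: x ahead of the robot, y to its left, z up, the work surface at z = 0. Lengths are in mm, angles in rad, forces in N, time in s.
With the tool pointing down it reaches from about 300 to 775 mm from the base axis. Payload 14.6 kg.
Tool frame: the origin (TCP) lies on the centre line of the jaws, within the pads' length; the fingertips stand manip.tcp_to_tips ahead of it and the grasp point (between the pads) lies 5 mm behind it (manip.tcp_to_tips is the distance from the TCP to the fingertips, in mm); z points along the fingers, y is the direction in which the jaws open and shut (so a half turn about z gives the same grasp; the last joint's range is limited). The gripper opens to 94 mm and grips with 3 to 60 N. Pads are 16 mm wide; open, the fingers measure 119 mm over their backs; the gripper's body (75 mm by 177 mm) begins 78 mm behind the grasp point.
Start: joints at [1.036, 0.3, 1.521, -0, 1.321, -0.067], TCP at [248.004, 490.901, 219.446] pointing down, gripper open.
Joint ranges: [-3.03, 3.03], [-0.79, 2.21], [0.23, 2.52], [-1.04, 4.18], [0, 3.07], [-2.55, 2.55]. Speed limits (rad/s): [2.22, 2.22, 2.57, 3.14, 3.14, 3.14].

## Interface

Orientations are given as [roll, pitch, yaw] about the fixed x, y, z axes, in that order (R = Rz(yaw) Ry(pitch) Rx(roll)).
In Python, from cell import manip, optics, workorder gives the robot as it stands. The module is installed in compiled form; this text tells all that it offers.
- The arm moves only by the tool jog_arm, never from a script. Its argument "deltas" is text: rows parted by semicolons, each of 5 numbers parted by spaces: the shift along the tool's x, y, z in mm, then the turn about the tool's z in rad, then the finger opening in mm, from 0 to 94. In form: tx ty tz twist grip; .... A call has exactly 10 rows; each row is the pose to reach, as a shift and turn from the pose commanded when the call began, along the tool's axes at that moment; what a row does not reach only later rows make up. A row lasts 1/8 s, in which the tool goes at most 62.5 mm and 10.7 degrees, less where a joint would pass 70% of its speed; a pose out of reach is approached as far as the arm can. A call with a gripper value outside its range is refused whole. The fingers move at their own pace and stop on an object; "squeeze" is the grip in N (left out, the last holds). Time passes only in rows, so rows that repeat a pose let the fingers close, or fill a call up. It gives the time, the measured TCP pose, the force and the opening at its end, in the units of the state.
- manip.read_state(): the state, without advancing time (a new reading comes with each control period).
- optics.camera(name): name is "scene" or "top" or "wrist"; returns (picture, depth): 480x640x3 uint8, red, green, blue; 480x640 float32, mm along the optical axis (not along the pixel's ray), 0 where there is no reading.
- optics.get_calibration(name): a dict with "intrinsics" (3x3 intrinsics, pixels), "R" (3x3) and "t" (3): a world point X has camera coordinates R X + t; the wrist camera has in their place "hand_eye" (4x4, takes a point from camera to tool coordinates, whose origin is the TCP and whose axes are the flange's). Camera axes: x right, y down, z forward; pixel columns grow to the right and rows downward; lengths in mm; the calibration is good to about 2 mm. The wrist camera is an equidistant fisheye: a pixel r from the principal point sees the ray r / f radians off the axis. A picture is of the moment at which its call begins: read the wrist's pose just before it. get_calibration takes no time and is no camera call.
- workorder.sign_off(): hands the job in, once; it reports no verdict.
The state is a dict: "clock": time; "joints": joint angles; "qd": joint speeds; "effort": joint torques, N m; "eef_pos": TCP position; "eef_rot": TCP orientation; "wrist_force": force on the tool from outside, world axes, zero at the start; "moment": the same for the moment, N m; "finger_gap": finger opening in mm.
Only numpy, scipy, OpenCV 4.12 (cv2) and the standard library are available. Lean on these libraries where they do the work, as an engineer would, in place of code of your own. Each camera call takes 0.05 s, during which the arm holds its last target.

## Task

Open the hinged front of the bench fume box wider: lift its stay bar off the pin on the box roof by the ball knob, swing the front out, and drop the middle one of the three round holes over the pin until the bar lies fully down and level. The pin has to be found by feel: ease the bar about gently, never force it against the pin; then let go and leave the other things on the bench where they are.

Things in the scene. Friction and masses are not known exactly. Their poses are not given: they have to be found in the camera images.
- fume_box: fixed grey sheet-metal box, 130 deep (x) x 170 wide (y) x 100 high, mm, with a round duct collar sticking 16 out of its back; origin at the centre of its underside, z up, open front towards its -x. Its roof is at z = 100.
- catch: steel plate 56 x 24 x 3 mm flat on the roof of the box; origin at the centre of its underside, x along its length, z up. On it stands the catch pin: upright, 8 mm thick, chamfered, tip 12.5 mm above the roof. The pin sits on an adjusting slider: on the plate's centre line, but up to 11 mm either way along the plate's x from its centre, differing case by case. Forces below 25 N do not shift it.
- stay: flat steel stay bar 209 x 20 x 5 mm, 0.1 to 0.17 kg. Origin on its underside at its pivot on the sash's top rail, x along the bar towards the knob, z up. The pivot lets it swing sideways freely and lift by up to 0.7 rad; let go, it falls to level, its underside then 104.5 mm above the bench. To clear the pin's tip the underside at the pin must rise 8 mm.
- stay_knob (a point): centre of the black ball knob, 20 mm across, that stands on a stem 8 mm thick near the free end of the stay: 185 mm from the pivot, 28 mm above the bar's underside. The whole linkage is moved by it.
- stay_slot (a point): centre of the 34 x 10 mm slot in the stay, on the bar's underside, 75 mm from the pivot; the pin starts somewhere along it
- stay_mid_hole (a point): centre of the middle one of the stay's three round 10 mm holes, on the bar's underside, 132 mm from the pivot (the others at 106 and 158 mm)
- sash_hinge (a point): a point on the upright hinge axis of the sash, level with the box roof; the hinge is at the box's front, at its -y end (box frame x = -71, y = -72 mm)
- sash (a joint): opening angle of the sash, a framed clear pane 140 wide x 88 high x 12 mm at the box's front: 0 shut (pane along the box's +y from the hinge), growing (counter-clockwise from above) as its free end swings out towards the box's -x. The stay's pivot lies 95 mm from the hinge along the pane. Starts at about 0.32, stays where left (friction about 0.1 N m), ends at 0.8 to 1.1 (middle hole on pin).
- salve_tin: bystander: flat round tin, 62 mm across, 18 high; origin at the centre of its underside
- pliers: bystander: hand pliers with blue grips lying flat, 131 x 58 x 10 mm; origin at the centre of its underside
- charcoal_block: bystander: black block, 51 x 52 x 26 mm; origin at the centre of its underside
- ring_clamp: bystander: wooden ring clamp lying flat, 140 x 28 x 22 mm; origin at the centre of its underside

How it is judged:
By the outcome, as a careful person would: the job done as asked, in the order asked, and still so for the second after the job is handed in, with the robot touching nothing.
It also fails if it takes over 51 s, if anything falls off the work surface, if the arm or the gripper's body presses on something with over 40 N, if the wrist force passes 120 N, or if a joint passes its speed limit or range.

## Working session

There is one attempt and no reset: what is moved stays moved. The work goes in short steps, Python scripts to look and compute and a tool call to move; the robot and the scene stay as the last step left them, time stands still between calls to the robot, and variables do not carry over. Pictures are saved under pics/ and viewed, and the job is handed in when it is done.

Besides the shell and the picture viewer there is one more tool, called after "Emit:" as name(argument=value, ...) on one line, values as JSON. jog_arm: Moves the arm, as the interface text tells. Its arguments: {"type":"object","properties":{"deltas":{"type":"string"},"squeeze":{"type":"number"}},"required":["deltas"]}

```bash
mkdir -p pics; python3 - <<'E'
from cell import manip, optics, workorder
import cv2,numpy as np
print(manip.read_state(), manip.tcp_to_tips)
for n in ["scene","top","wrist"]:
    p,d=optics.camera(n); cv2.imwrite(f"pics/{n}0.png",p[:,:,::-1]); np.save(f"{n}0.npy",d)
    print(n,optics.get_calibration(n))
E
```

```text
{'clock': 0.0, 'joints': array([ 1.03639029e+00,  3.00469537e-01,  1.52161986e+00,  3.76167930e-07,
        1.32074547e+00, -6.65862588e-02]), 'qd': array([-3.29634803e-04,  7.00436921e-05, -1.41668367e-03,  5.88183582e-04,
       -2.84592997e-04,  3.18661204e-04]), 'effort': array([-5.38113436e-04, -5.31809449e+01, -3.52719498e+01,  7.06688385e-02,
        2.44615262e-02, -1.13250030e-04]), 'eef_pos': array([247.87349685, 490.6699412 , 218.87079291]), 'eef_rot': array([-3.14035322e+00, -8.30168258e-05,  2.67377273e+00]), 'wrist_force': array([-0.39250108, -0.65573124,  0.66524339]), 'moment': array([ 0.02844743, -0.01768662,  0.0012964 ]), 'finger_gap': 93.82627769682615} 14.0
scene {'intrinsics': array([[500.86572735,   0.        , 319.65493302],
       [  0.        , 500.86572735, 231.53682793],
       [  0.        ,   0.        ,   1.        ]]), 'R': array([[ 0.52952183, -0.84813937,  0.01631682],
       [-0.4680173 , -0.30813324, -0.82825945],
       [ 0.7075072 ,  0.43094491, -0.56010718]]), 't': array([-349.97140243,  375.58440853,  539.82762446])}
top {'intrinsics': array([[
[... 186 characters left out ...]
-0.00102199],
       [-0.99310042, -0.0255967 , -0.11443934],
       [ 0.11437478,  0.00397705, -0.99342971]]), 't': array([ -21.96689675,  596.65360546, 1085.18132571])}
wrist {'intrinsics': array([[371.64829954,   0.        , 318.28310784],
       [  0.        , 371.64829954, 237.50612207],
       [  0.        ,   0.        ,   1.        ]]), 'hand_eye': array([[ 4.53197905e-04, -9.68187496e-01, -2.50225431e-01,
         7.23918512e+01],
       [ 9.99999897e-01,  4.30325737e-04,  1.46115685e-04,
         1.10891103e+00],
       [-3.37889361e-05, -2.50225472e-01,  9.68187591e-01,
        -1.66404989e+02],
       [ 0.00000000e+00,  0.00000000e+00,  0.00000000e+00,
         1.00000000e+00]])}
```

View pics/scene0.png

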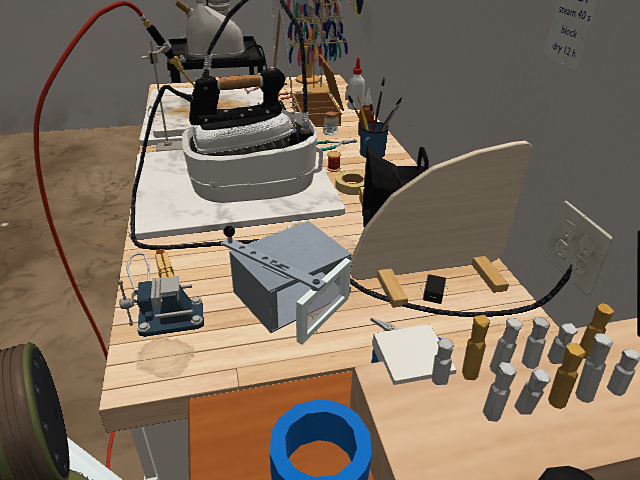

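View pics/top0.png

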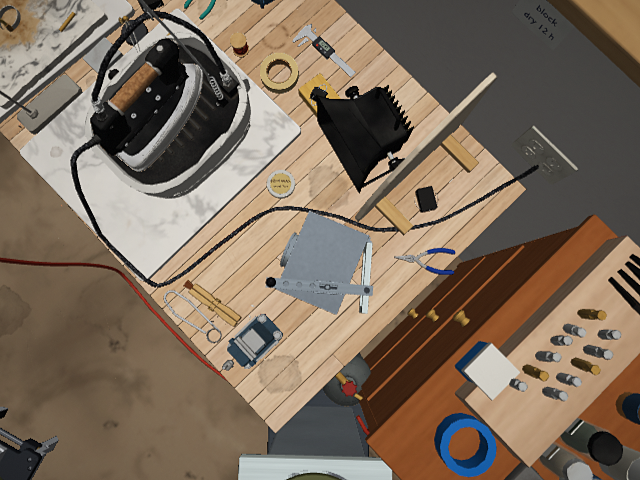

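View pics/wrist0.png

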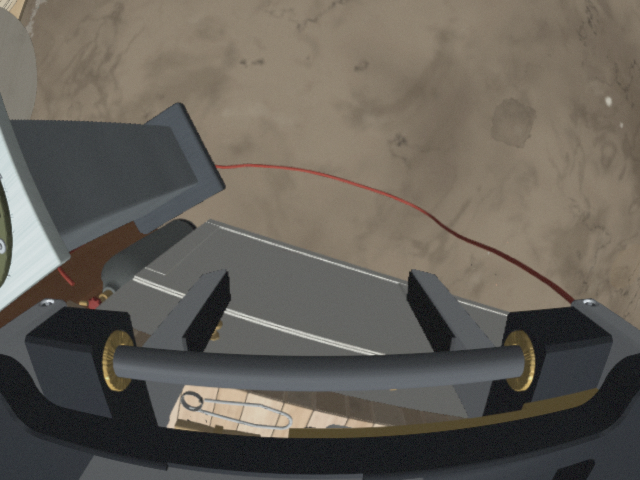

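```bash
python3 - <<'E'
import cv2
p=cv2.imread("pics/top0.png"); c=p[195:330,235:405]; cv2.imwrite("pics/topz.png",cv2.resize(c,None,fx=4.4,fy=4.4,interpolation=cv2.INTER_CUBIC))
p=cv2.imread("pics/scene0.png"); c=p[210:350,215:365]; cv2.imwrite("pics/scz.png",cv2.resize(c,None,fx=4.2,fy=4.2,interpolation=cv2.INTER_CUBIC))
E
```

```text
(no output)
```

View pics/topz.png

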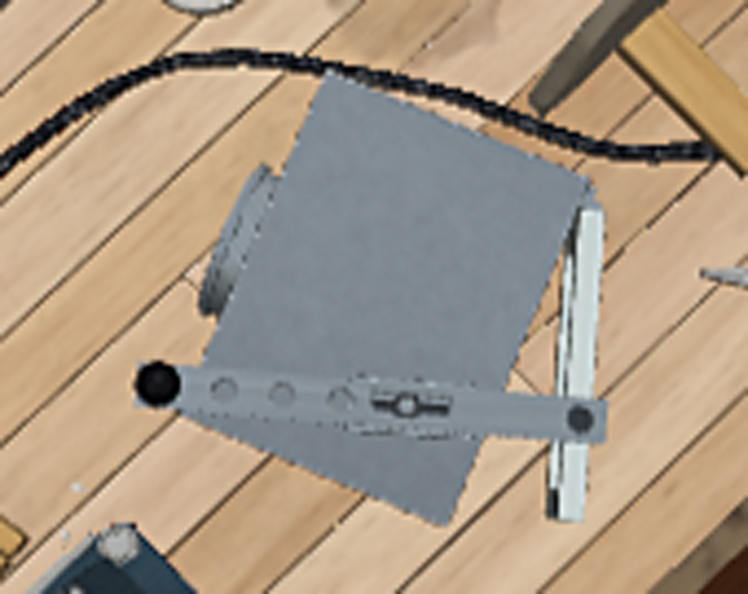

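View pics/scz.png

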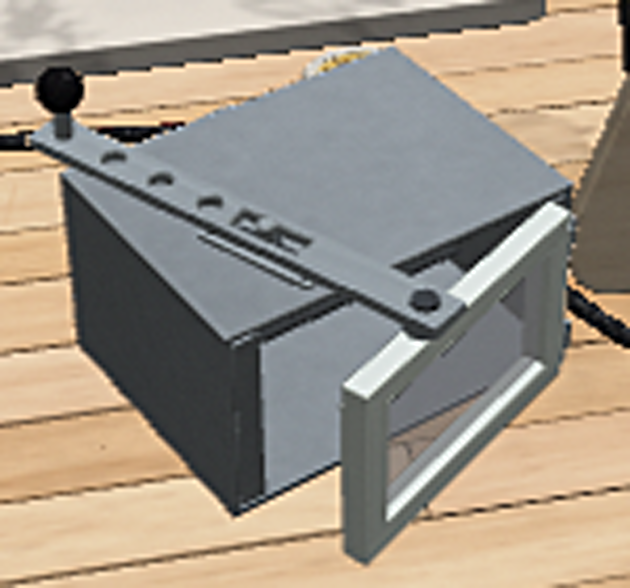

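```bash
cat > h.py <<'E'
import numpy as np
from cell import optics
def ray(name,u,v,z):
    c=optics.get_calibration(name);K=c["intrinsics"];R=c["R"];t=c["t"]
    C=-R.T@t; d=R.T@np.linalg.inv(K)@np.array([u,v,1.]); return C+d*(z-C[2])/d[2]
def proj(name,X):
    c=optics.get_calibration(name);p=c["intrinsics"]@(c["R"]@np.asarray(X,float)+c["t"]);return p[:2]/p[2]
E
python3 - <<'E'
from h import *
T=lambda u,v,z: ray("top",235+u/4.4-.4,195+v/4.4-.4,z)
S=lambda u,v,z: ray("scene",215+u/4.2-.4,210+v/4.2-.4,z)
P=dict(A=(330,72,100),B=(590,180,100),C=(445,525,100),D=(190,400,100),pin=(407,405,112.5),knob=(157,383,132.5),piv=(580,420,114),h1=(343,398,109.5),h2=(282,394,109.5),h3=(224,390,109.5),sl0=(372,405,109.5),sl1=(450,405,109.5),fe=(566,520,100))
R={k:T(*v) for k,v in P.items()}
for k,v in R.items(): print(k,v.round(1))
n=lambda a,b:np.linalg.norm((R[a]-R[b])[:2])
print("AB",n('A','B'),"BC",n('B','C'),"knob-piv",n('knob','piv'),'piv-h2',n('piv','h2'),'piv-pin',n('piv','pin'))
Q=dict(knob=(59,88,132.5),piv=(425,300,114),A=(392,47,100),B=(572,185,100),C=(232,346,100),D=(62,175,100),h2=(161,180,109.5))
for k,v in Q.items(): print('scene',k,S(*v).round(1))
E
```

```text
A [653.6  22.9 100. ]
B [607.2 -95.9 100. ]
C [451.2 -34.  100. ]
D [503.6  81.1 100. ]
pin [503.4 -15.8 112.5]
knob [509.4  92.8 132.5]
piv [498.8 -92.1 114. ]
h1 [505.9  12.6 109.5]
h2 [506.9  39.6 109.5]
h3 [508.   65.4 109.5]
sl0 [ 5.031e+02 -3.000e-01  1.095e+02]
sl1 [504.  -34.8 109.5]
fe [454.8 -87.7 100. ]
AB 127.49163100964412 BC 167.85276165213622 knob-piv 185.15942527212368 piv-h2 131.95532564618424 piv-pin 76.41937471943722
scene knob [509.8  93.9 132.5]
scene piv [496.2 -93.5 114. ]
scene A [653.7  23.8 100. ]
scene B [606.5 -95.9 100. ]
scene C [448.6 -38.6 100. ]
scene D [496.5  84.5 100. ]
scene h2 [506.4  39.7 109.5]
```

```bash
cat > plan.py <<'E'
import numpy as np
from scipy.optimize import brentq
H=np.array([593.4,-98.1]); yb=2.766; L=95.
pin=np.array([503.4,-15.8])
piv=lambda th:H+L*np.array([np.cos(yb+th),np.sin(yb+th)])
def knob(th,b,a):
    r=185*np.cos(a)-28*np.sin(a); return np.r_[piv(th)+r*np.array([np.cos(b),np.sin(b)]),104.5+185*np.sin(a)+28*np.cos(a)]
def bear(th,p=pin): d=p-piv(th); return np.arctan2(d[1],d[0]), np.hypot(*d)
if __name__=="__main__":
    for dx in [(0,0),(2,0),(0,2)]:
        p=pin+np.array(dx)
        th=brentq(lambda t:bear(t,p)[1]-132,0.4,1.5); b=bear(th,p)[0]
        print(th,b,piv(th),knob(th,b,0))
    for th in np.linspace(.312,th,6):
        b=bear(th)[0]; print(th.round(3),b.round(3),bear(th)[1].round(1),[knob(th,b,a).round(1) for a in (0,.1,.14)])
E
python3 plan.py; python3 -c "
import numpy as np
y=2.67377;x=np.array([np.cos(y),np.sin(y)]);yy=np.array([np.sin(y),-np.cos(y)])
d=np.array([509.5-247.9,93-490.7]);print(d@x,d@yy,'twist',y-1.514)"
```

```text
0.9224756532921367 1.6379360640642093 [ 512.25578855 -147.50260062] [499.84426672  37.08058964 132.5       ]
0.9239003798639394 1.6232920717381465 [ 512.32625608 -147.61815875] [502.61900324  37.12698798 132.5       ]
0.898881189560904 1.6292603402719885 [ 511.11285422 -145.57447355] [500.30317217  39.10944771 132.5       ]
0.312 1.508 76.4 [array([510.2,  92.6, 132.5]), array([510. ,  88.9, 150.8]), array([509.9,  86.9, 158. ])]
0.429 1.515 87.5 [array([508.8,  81.5, 132.5]), array([508.6,  77.8, 150.8]), array([508.5,  75.8, 158. ])]
0.547 1.534 98.5 [array([506.6,  70.6, 132.5]), array([506.4,  66.9, 150.8]), array([506.4,  64.9, 158. ])]
0.664 1.561 109.3 [array([504.1,  59.9, 132.5]), array([504.1,  56.1, 150.8]), array([504.1,  54.1, 158. ])]
0.782 1.593 119.8 [array([501.9,  49.3, 132.5]), array([502. ,  45.6, 150.8]), array([502.1,  43.6, 158. ])]
0.899 1.63 130.0 [array([500.1,  39.1, 132.5]), array([500.4,  35.4, 150.8]), array([500.5,  33.4, 158. ])]
-412.832085394895 -237.00109550063715 twist 1.1597700000000002
```

Emit:
jog_arm(deltas="-46 -26 0 0.13 60; -92 -53 0 0.26 60; -138 -79 0 0.39 60; -184 -105 0 0.52 60; -230 -132 5 0.65 60; -276 -158 15 0.78 60; -322 -184 25 0.91 60; -368 -210 35 1.04 60; -413 -237 40 1.16 60; -413 -237 40 1.16 60", squeeze=10)

```text
clock: 1.4
eef_pos: [510.6, 90.6, 178.6]
eef_rot: [-3.14, 0.0, 1.509]
wrist_force: [0.2, 0.8, 1.2]
finger_gap: 60.2
```

```bash
python3 - <<'E'
from cell import manip, optics
import cv2
s=manip.read_state();print(s['clock'],s['eef_pos'],s['eef_rot'],s['finger_gap'],s['wrist_force'],s['joints'])
p,d=optics.camera("wrist"); cv2.imwrite("pics/w1.png",p[:,:,::-1])
E
```

```text
1.4 [510.56456233  90.63236523 178.60242377] [-3.14032805e+00  4.58851445e-04  1.50874666e+00] 60.20947610438869 [0.22313413 0.76492159 1.17951346] [ 1.05163337e-01  2.68920800e-01  1.65939286e+00 -2.58183508e-04
  1.21460233e+00  1.67303484e-01]
```

View pics/w1.png

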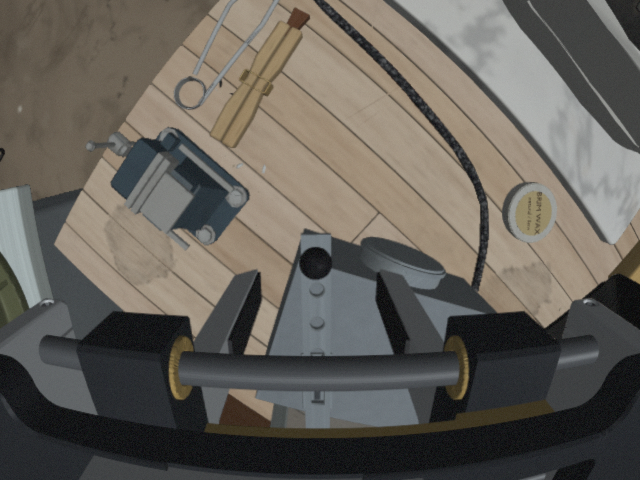

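```bash
cat >> h.py <<'E'
from scipy.spatial.transform import Rotation as Ro
def wray(s,u,v,z):
    c=optics.get_calibration("wrist");K=c["intrinsics"];he=c["hand_eye"]
    x,y=u-K[0,2],v-K[1,2];r=np.hypot(x,y);th=r/K[0,0]
    d=np.array([np.sin(th)*x/r,np.sin(th)*y/r,np.cos(th)])
    R=Ro.from_euler('xyz',s['eef_rot']).as_matrix()
    C=R@he[:3,3]+s['eef_pos'];d=R@he[:3,:3]@d
    return C+d*(z-C[2])/d[2]
E
python3 - <<'E'
from h import *
from cell import manip
s=manip.read_state();print(s['eef_pos'],s['eef_rot'])
print(wray(s,316,263,132.5),wray(s,317,322,109.5),wray(s,317,290,109.5))
E
```

```text
[509.8707046   92.15724506 178.88890325] [-3.14040810e+00  1.07605576e-04  1.51192750e+00]
[509.19987159  94.81448976 132.5       ] [506.58976033  42.88881149 109.5       ] [508.06735617  67.61789857 109.5       ]
```

Emit:
jog_arm(deltas="0.5 0 20 0 50; 0.5 0 35 0 40; 0.5 0 45 0 35; 0.5 0 50 0 30; 0.5 0 50 0 26; 0.5 0 50 0 20; 0.5 0 50 0 14; 0.5 0 50 0 14; 0.5 0 50 0 14; 0.5 0 50 0 14", squeeze=12)

```text
clock: 2.7
eef_pos: [509.8, 93.7, 129.5]
eef_rot: [3.141, -0.0, 1.514]
wrist_force: [-0.6, 1.4, 0.7]
finger_gap: 19.0
```

```bash
python3 - <<'E'
from cell import manip, optics
import cv2
s=manip.read_state();print(s['clock'],s['eef_pos'],s['eef_rot'],s['finger_gap'],s['wrist_force'])
p,d=optics.camera("wrist"); cv2.imwrite("pics/w2.png",p[:,:,::-1])
E
```

```text
2.7 [509.81637926  93.6606027  129.52490141] [ 3.14147329e+00 -8.34078534e-05  1.51378731e+00] 18.99786352086216 [-0.63165676  1.41076517  0.66039726]
```

View pics/w2.png

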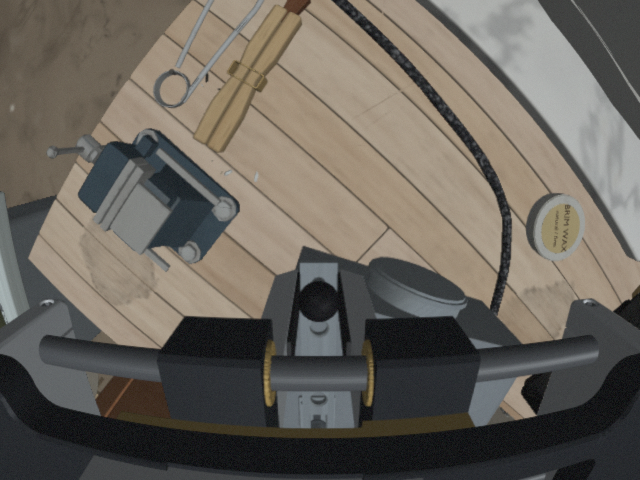

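Emit:
jog_arm(deltas="0 0 0 0 24; 0 0 1 0 24; 0 0 2.2 0 24; 0 0 2.2 0 14; 0 0 2.2 0 14; 0 0 2.2 0 14; 0 0 2.2 0 14; 0 0 0 0 14; 0 0 -3 0 14; -0.6 0 -5 0 14", squeeze=14)

```text
clock: 4.0
eef_pos: [509.8, 93.2, 134.7]
eef_rot: [3.141, -0.0, 1.514]
wrist_force: [-0.5, 0.9, -0.3]
finger_gap: 19.0
```

Emit:
jog_arm(deltas="-0.3 0 -2 0 14; -0.7 0 -4 0 14; -1.1 0 -6 0 14; -1.6 0 -8 0 14; -2.1 0 -10 0 14; -2.6 0 -12 0 14; -3.1 0 -14 0 14; -3.7 0 -16 0 14; -4.3 0 -18 0 14; -5 0 -20 0 14")

```text
clock: 5.25
eef_pos: [509.5, 88.0, 154.6]
eef_rot: [3.142, -0.0, 1.514]
wrist_force: [-0.1, 0.4, -0.9]
finger_gap: 19.0
```

```bash
cat > look.py <<'E'
import sys,cv2
from cell import manip, optics
n=sys.argv[1]
s=manip.read_state();print(s['clock'],s['eef_pos'].round(2),s['eef_rot'].round(4),s['finger_gap'],s['wrist_force'].round(2))
p,d=optics.camera("scene"); c=p[170:350,205:365]
cv2.imwrite(f"pics/{n}.png",cv2.resize(c[:,:,::-1],None,fx=3.3,fy=3.3,interpolation=cv2.INTER_CUBIC))
E
python3 look.py s3
```

```text
5.25 [509.47  88.02 154.59] [ 3.1416 -0.      1.5138] 18.967628404141593 [-0.14  0.44 -0.95]
```

View pics/s3.png

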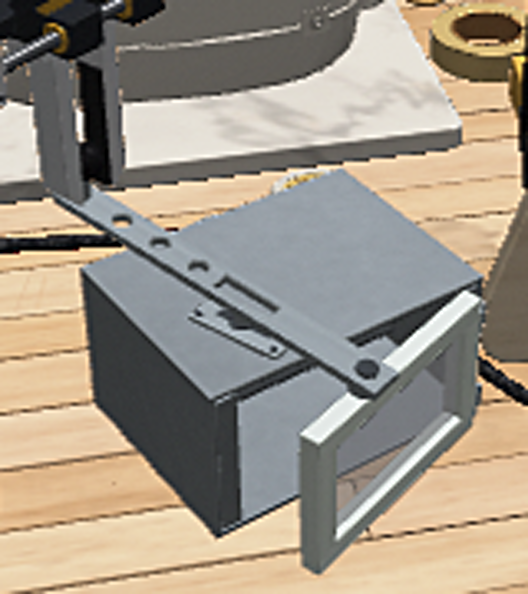

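Emit:
jog_arm(deltas="-5 -0.4 0 0 14; -11 -1 0 -0.01 14; -18 -1.7 0 -0.03 14; -25 -2.5 0 -0.04 14; -32 -3.2 0 -0.06 14; -39 -4 0 -0.08 14; -45 -4.7 0 -0.095 14; -51 -5.5 0 -0.11 14; -56 -6.1 0 -0.124 14; -56 -6.1 0 -0.124 14")

```text
clock: 6.55
eef_pos: [500.2, 31.9, 154.4]
eef_rot: [-3.142, 0.001, 1.638]
wrist_force: [0.2, -1.6, -2.0]
finger_gap: 19.0
```

```bash
python3 look.py s4; python3 - <<'E'
from cell import optics
import cv2
p,d=optics.camera("top"); c=p[195:345,235:405]; cv2.imwrite("pics/t4.png",cv2.resize(c[:,:,::-1],None,fx=4,fy=4,interpolation=cv2.INTER_CUBIC))
E
```

```text
6.55 [500.17  31.91 154.43] [-3.1416e+00  7.0000e-04  1.6377e+00] 18.98965744244596 [ 0.19 -1.59 -2.02]
```

View pics/s4.png

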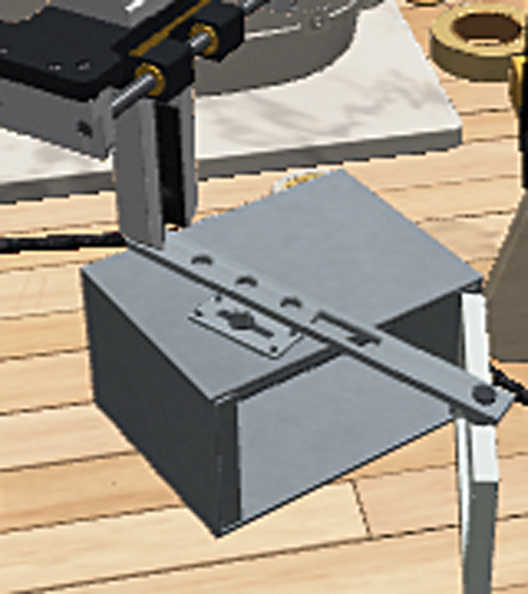

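View pics/t4.png

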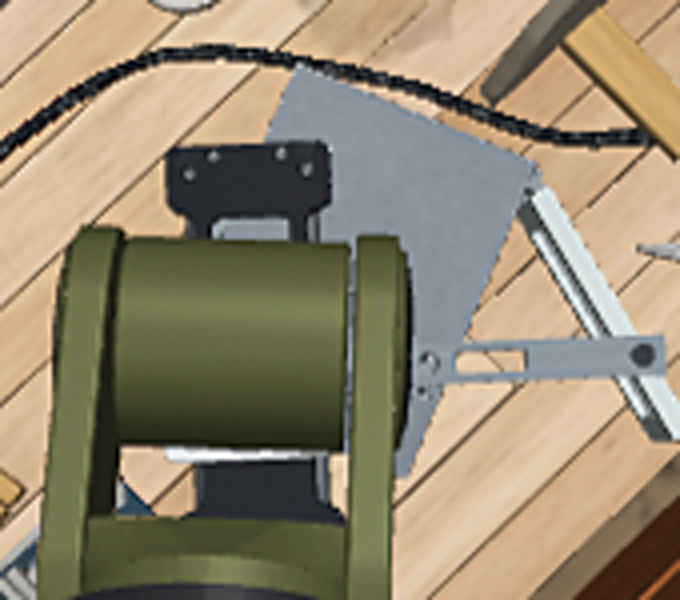

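```bash
python3 - <<'E'
from h import *
from cell import optics
import cv2
p,d=optics.camera("scene"); x0,y0=250,235
c=p[y0:y0+65,x0:x0+110]; cv2.imwrite("pics/s5.png",cv2.resize(c[:,:,::-1],None,fx=7,fy=7,interpolation=cv2.INTER_CUBIC))
f=lambda X:((proj("scene",X)-[x0,y0]+.5)*7-.5).round(0)
print('pin tip/base',f([503.4,-15.8,112.5]),f([503.4,-15.8,103]))
E
```

```text
pin tip/base [201. 198.] [202. 230.]
```

View pics/s5.png

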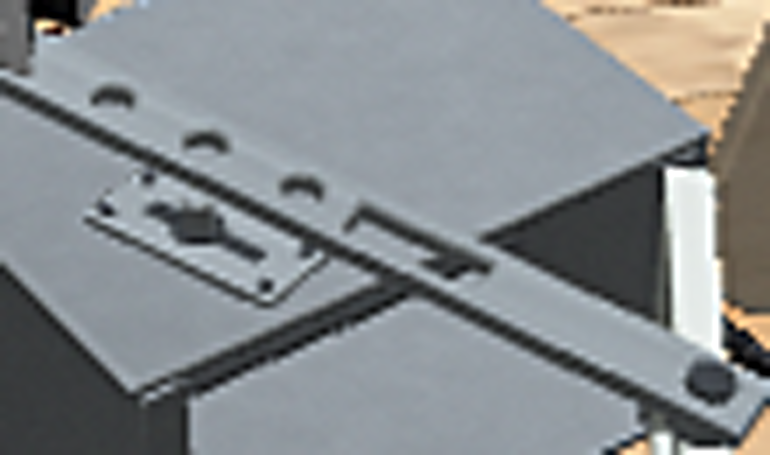

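```bash
cat > kin.py <<'E'
from plan import *
from scipy.optimize import fsolve
def solve(K,g=(0.9,1.63,0.1)):  # knob world pos -> th,b,a
    return fsolve(lambda q:knob(*q)-np.array(K),g)
def barpt(q,s,h=0.):
    th,b,a=q; r=s*np.cos(a)-h*np.sin(a)
    return np.r_[piv(th)+r*np.array([np.cos(b),np.sin(b)]),104.5+s*np.sin(a)+h*np.cos(a)]
E
python3 - <<'E'
from kin import *
from h import *
x0,y0=250,235
f=lambda X:((proj("scene",X)-[x0,y0]+.5)*7-.5).round(0)
q=solve([500.17,31.9,159.6]);print(q)
for s in (0,106,132,158):
    X=barpt(q,s,5);print(s,X.round(1),f(X))
print('corners',f([451.2,-34,100]),f([607.2,-95.9,100]))
E
```

```text
[0.91064628 1.63519451 0.14870426]
0 [ 511.7 -147.3  109.4] [706. 389.]
106 [505.  -42.7 125.1] [298. 190.]
132 [503.3 -17.  129. ] [203. 144.]
158 [501.7   8.7 132.9] [110.  98.]
corners [132. 388.] [710. 132.]
```

```bash
python3 - <<'E'
from kin import *
from cell import manip
s=manip.read_state();print(s['eef_pos'],s['eef_rot'],s['wrist_force'])
y=s['eef_rot'][2];tx=np.array([np.cos(y),np.sin(y)]);ty=np.array([np.sin(y),-np.cos(y)])
q0=solve(s['eef_pos']+[0,0,5.2]);print(q0,barpt(q0,132))
for a in (.13,.11,.09,.075,.06,.05,.03,0):
    K=knob(.9225,1.638,a)-[0,0,5.2]-s['eef_pos']; print(a,(K[:2]@tx).round(2),(K[:2]@ty).round(2),(-K[2]).round(2))
E
```

```text
[500.20141404  32.31308749 154.37432798] [-3.14143517e+00  4.26306116e-04  1.63764490e+00] [ 0.54079876 -1.28717969 -1.01087871]
[0.90589839 1.63373205 0.14856069] [503.23742912 -15.86314124 124.0379579 ]
0.13 -0.41 -0.05 3.33
0.11 0.59 -0.05 6.93
0.09 1.51 -0.05 10.56
0.075 2.16 -0.05 13.29
0.06 2.77 -0.05 16.03
0.05 3.15 -0.05 17.86
0.03 3.86 -0.05 21.54
0 4.78 -0.05 27.07
```

Emit:
jog_arm(deltas="-0.4 0 3 0 14; 0.2 0 6 0 14; 0.9 0 8 0 14; 1.5 0 10.5 0 14; 1.8 0 12 0 14; 2.1 0 13 0 14; 2.3 0 14 0 14; 2.6 0 15 0 14; 2.6 0 15 0 14; 2.6 0 15 0 14")

```text
clock: 7.95
eef_pos: [500.0, 35.0, 139.5]
eef_rot: [3.142, 0.0, 1.638]
wrist_force: [0.1, -0.8, -0.1]
finger_gap: 18.8
```

Emit:
jog_arm(deltas="0 0 0.4 0 14; 0.1 0 0.8 0 14; 0.2 0 1.2 0 14; 0.3 0 1.6 0 14; 0.3 0 2 0 14; 0.4 0 2.4 0 14; 0.5 0 2.8 0 14; 0.5 0 2.8 0 14; 0.5 0 2.8 0 14; 0.5 0 2.8 0 14")

```text
clock: 9.2
eef_pos: [500.0, 35.6, 136.6]
eef_rot: [-3.142, -0.0, 1.638]
wrist_force: [-1.3, 2.3, 0.5]
finger_gap: 18.7
```

```bash
cat > look.py <<'E'
import sys,cv2
from kin import *
from cell import manip, optics
n=sys.argv[1]
s=manip.read_state();print(s['clock'],s['eef_pos'].round(2),s['eef_rot'].round(4),s['finger_gap'].round(2),s['wrist_force'].round(2),s['moment'].round(3))
q=solve(s['eef_pos']+[0,0,5.2]);print(q,barpt(q,132))
x0,y0=250,220
p,d=optics.camera("scene"); c=p[y0:y0+80,x0:x0+110]
cv2.imwrite(f"pics/{n}.png",cv2.resize(c[:,:,::-1],None,fx=7,fy=7,interpolation=cv2.INTER_CUBIC))
E
python3 look.py s6
```

```text
Traceback (most recent call last):
  File "look.py", line 5, in <module>
    s=manip.read_state();print(s['clock'],s['eef_pos'].round(2),s['eef_rot'].round(4),s['finger_gap'].round(2),s['wrist_force'].round(2),s['moment'].round(3))
                                                                                      ^^^^^^^^^^^^^^^^^^^^^
AttributeError: 'float' object has no attribute 'round'
```

```bash
sed -i "s/s\['finger_gap'\].round(2)/s['finger_gap']/" look.py; python3 look.py s6
```

```text
9.2 [499.97  35.62 136.64] [-3.1415e+00 -1.0000e-04  1.6378e+00] 18.718916147671404 [-1.33  2.35  0.47] [ 0.311  0.308 -0.026]
[0.92021493 1.63726577 0.05068108] [503.38806079 -15.77963823 111.1870391 ]
```

View pics/s6.png

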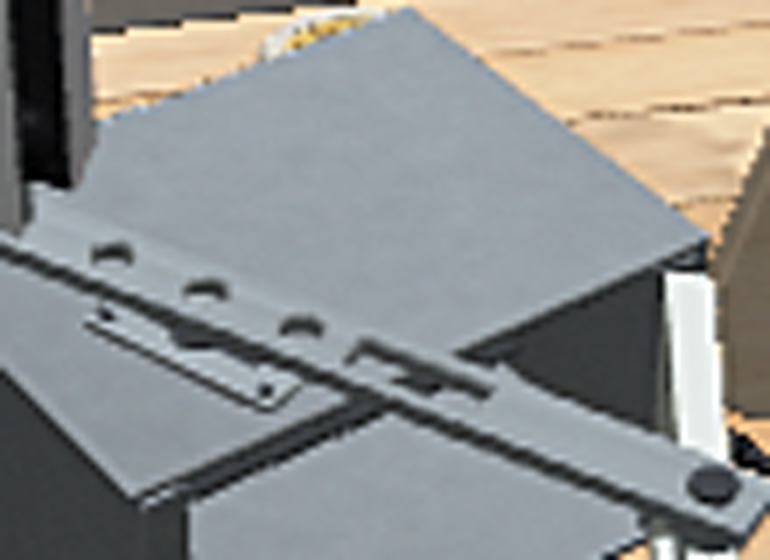

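Emit:
jog_arm(deltas="0.2 -0.1 0 0 14; 0.4 -0.2 0 0 14; 0.6 -0.3 0 0 14; 0.8 -0.4 0 0 14; 0.9 -0.5 0 0 14; 1 -0.5 0 0 14; 1 -0.5 0 0 14; 1 -0.5 0 0 14; 1 -0.5 0 0 14; 1 -0.5 0 0 14")

```text
clock: 10.5
eef_pos: [499.4, 36.6, 136.7]
eef_rot: [3.142, 0.0, 1.638]
wrist_force: [0.2, -1.1, -0.4]
finger_gap: 19.1
```

Emit:
jog_arm(deltas="0.1 0 0.3 0 14; 0.1 0 0.6 0 14; 0.2 0 0.9 0 14; 0.2 0 1.2 0 14; 0.3 0 1.5 0 14; 0.3 0 1.8 0 14; 0.4 0 2.1 0 14; 0.4 0 2.4 0 14; 0.4 0 2.4 0 14; 0.4 0 2.4 0 14")

```text
clock: 11.75
eef_pos: [499.4, 37.0, 134.3]
eef_rot: [3.142, -0.0, 1.638]
wrist_force: [0.9, -0.5, -1.3]
finger_gap: 18.7
```

```bash
python3 look.py s7; python3 -c "
from kin import *
from h import *
from cell import manip
q=solve(manip.read_state()['eef_pos']+[0,0,5.2])
f=lambda X:((proj('scene',X)-[250,220]+.5)*7-.5).round(0)
for s in (0,106,132,158):print(f(barpt(q,s,5)))"
```

```text
11.75 [499.4   36.98 134.26] [ 3.1416e+00 -1.0000e-04  1.6378e+00] 18.739267713417 [ 0.86 -0.54 -1.31] [ 0.08  -0.017 -0.028]
[0.90927477 1.637282   0.03772034] [502.84731223 -14.81247474 109.47790465]
[703. 493.]
[292. 333.]
[197. 296.]
[104. 261.]
```

View pics/s7.png

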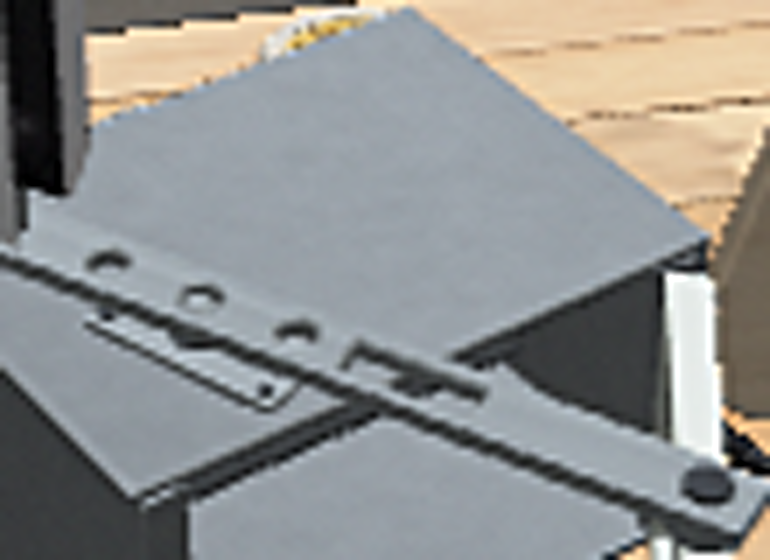

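Emit:
jog_arm(deltas="0.1 0 0.4 0 14; 0.2 0 0.8 0 14; 0.3 0 1.2 0 14; 0.3 0 1.6 0 14; 0.4 0 2 0 14; 0.5 0 2.4 0 14; 0.5 0 2.8 0 14; 0.6 0 3.2 0 14; 0.6 0 3.5 0 14; 0.6 0 3.5 0 14")

```text
clock: 13.05
eef_pos: [499.3, 37.6, 130.7]
eef_rot: [-3.142, -0.0, 1.638]
wrist_force: [-0.2, 0.8, -0.6]
finger_gap: 18.7
```

Emit:
jog_arm(deltas="0.1 0 0.4 0 14; 0.2 0 0.8 0 14; 0.3 0 1.2 0 14; 0.3 0 1.6 0 14; 0.4 0 2 0 14; 0.5 0 2.4 0 14; 0.5 0 2.8 0 14; 0.6 0 3 0 14; 0.6 0 3 0 14; 0.6 0 3 0 14")

```text
clock: 14.3
eef_pos: [499.3, 38.1, 127.8]
eef_rot: [3.142, 0.0, 1.638]
wrist_force: [0.1, -0.2, -0.9]
finger_gap: 18.9
```

```bash
python3 look.py s8
```

```text
14.3 [499.32  38.08 127.78] [3.1416e+00 1.0000e-04 1.6377e+00] 18.9314145838069 [ 0.12 -0.25 -0.88] [-0.151  0.004  0.029]
[0.90945398 1.63734305 0.00259229] [502.84172565 -14.73442217 104.84218244]
```

View pics/s8.png

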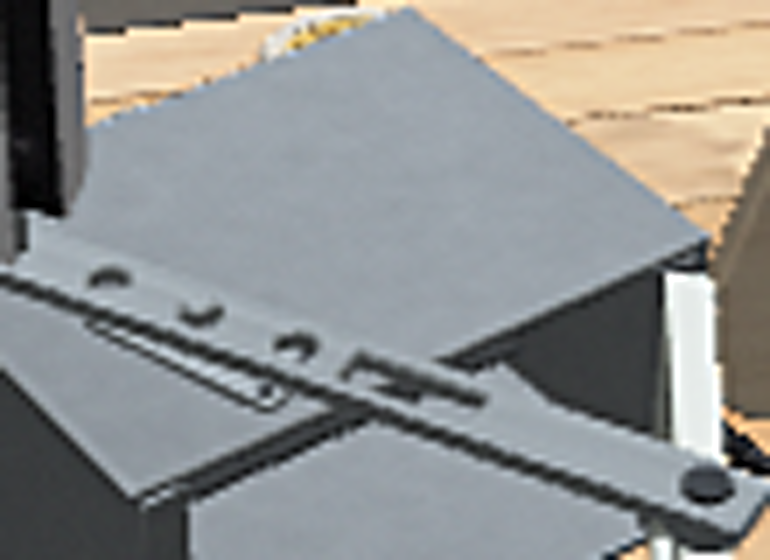

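Emit:
jog_arm(deltas="0.1 0 0.2 0 14; 0.1 0 0.4 0 14; 0.1 0 0.4 0 14; 0.1 0 0.4 0 21; 0.1 0 0.4 0 26; 0.1 0 0.4 0 32; 0.1 0 0.4 0 40; 0.1 0 0.4 0 44; 0.1 0 0.4 0 44; 0.1 0 -10 0 44")

```text
clock: 15.6
eef_pos: [499.0, 38.2, 137.6]
eef_rot: [-3.14, -0.0, 1.638]
wrist_force: [-0.6, -1.1, 0.0]
finger_gap: 44.1
```

Emit:
jog_arm(deltas="0 0 -15 0 44; 0 0 -30 0 44; 0 0 -50 0 44; 0 0 -70 0 44; 0 0 -85 0 44; 30 0 -90 0 44; 70 0 -90 0 44; 110 0 -90 0 44; 140 0 -90 0 44; 140 0 -90 0 44")

```text
clock: 16.85
eef_pos: [489.6, 179.2, 228.1]
eef_rot: [3.142, -0.0, 1.64]
wrist_force: [0.2, -0.9, 0.2]
finger_gap: 44.0
```

```bash
python3 look.py s9; python3 - <<'E'
from cell import optics
import cv2
p,d=optics.camera("top"); cv2.imwrite("pics/t9.png",p[:,:,::-1])
c=p[195:345,235:405]; cv2.imwrite("pics/t9z.png",cv2.resize(c[:,:,::-1],None,fx=4,fy=4,interpolation=cv2.INTER_CUBIC))
E
```

```text
16.85 [489.64 179.23 228.06] [ 3.1416e+00 -1.0000e-04  1.6402e+00] 43.958626054370235 [ 0.22 -0.89  0.17] [-0.115  0.058 -0.049]
[-0.8378126   1.92924749  0.41927792] [517.8683428  103.80072764 158.23733502]kin.py:4: RuntimeWarning: The iteration is not making good progress, as measured by the 
 improvement from the last five Jacobian evaluations.
  return fsolve(lambda q:knob(*q)-np.array(K),g)
```

View pics/s9.png

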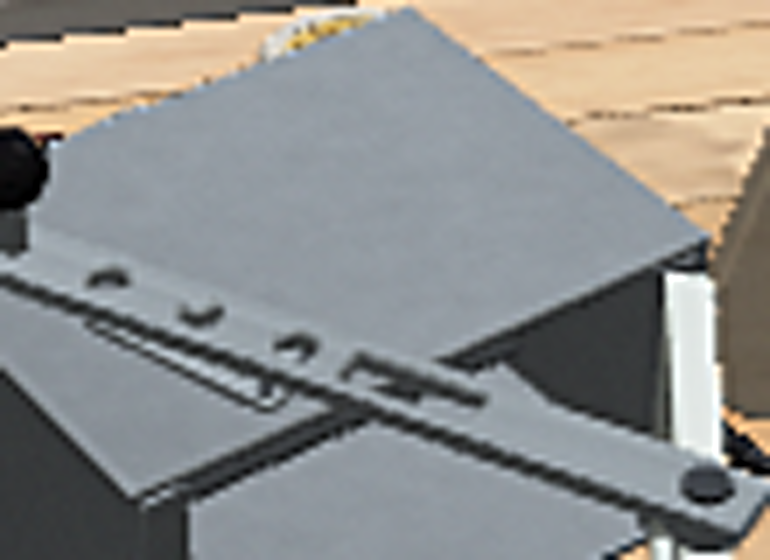

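View pics/t9z.png

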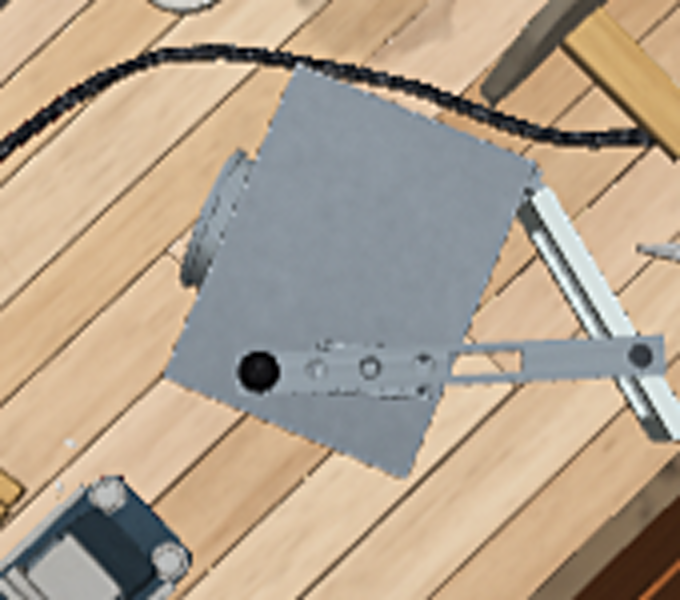

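```bash
python3 - <<'E'
from h import *
from kin import *
p,d=optics.camera("top");c=optics.get_calibration("top")
K,R,t=c["intrinsics"],c["R"],c["t"]
q=(.9094,1.6373,0)
for s in (50,60,95,119,145,168,185):
    u,v=proj("top",barpt(q,s,5)).round().astype(int)
    z=[]
    for du in (-1,0,1):
        for dv in(-1,0,1):
            D=d[v+dv,u+du]; z.append((R.T@(D*np.linalg.inv(K)@[u+du,v+dv,1]-t))[2])
    print(s,np.median(z).round(2))
E
```

```text
50 111.4
60 0.48
95 110.72
119 109.3
145 109.77
168 109.16
185 141.86
```

```bash
python3 -c "
from cell import workorder,manip
print(manip.read_state()['wrist_force']);print(workorder.sign_off())"
```

```text
[ 0.48541833 -0.1915334  -0.34572169]
the job is handed in; nothing more can be done
None
```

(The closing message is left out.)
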